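# Magnetise the screwdriver tip

## Task

Magnetise the tip of the green screwdriver: take it out of its stand, dip its blade tip well down into the red pot of the magnetiser for about a second, then stand it back in the same stand and let go.

Things in the scene. Friction and masses are not known exactly. Their poses are not given: they have to be found in the camera images.
- driver_grip (a point): Middle of the handle of the green screwdriver (not the orange one), upright in its stand, blade down, leaning at most 5 degrees. Handle 16 mm square, 64 mm long (32 mm above and below this point); below it a shaft 5 mm thick, 130 mm long; about 60 g. y axis: from blade to handle end (up); x and z axes: normals of the handle's sides.
- driver_tip (a point): End of the blade of the green screwdriver, 163 mm from the middle of the handle along the tool; same axes as the handle point.
- pot_mouth (a point): Centre of the mouth, at rim height (60 mm above the bench), of the magnetiser's round open red pot: 56 mm outside, 48 mm inside, inner floor 42 mm below the rim. It sits on a grey block 80 x 70 x 14 mm that is fixed to the bench. z is up. The plain steel cup of similar size is not meant.
- green_stand_mouth (a point): Centre of the mouth, at rim height (98 mm above the bench), of the green screwdriver's stand, which is fixed: round dark foot 68 mm across, light metal tube on it. The flared mouth is 38 mm wide inside and narrows within 21 mm to a bore of 8 mm, whose floor, 86 mm below the rim, bears the blade tip. z is up. The orange driver's stand is alike.
Things that resemble listed ones, but are neither listed nor needed, are in the scene too. Leave any white look-alike of the part that bears green_stand_mouth alone.

How it is judged:
By the outcome, as a careful person would: the job done as asked, in the order asked, and still so for the second after the job is handed in, with the robot touching nothing.
It also fails if it takes over 56 s, if anything falls off the work surface, if the arm or the gripper's body presses on something with over 40 N, if the wrist force passes 120 N, or if a joint passes its speed limit or range.

## Robot

A 6-joint arm with a two-finger parallel gripper is mounted at the origin on a cart in front of the work surface, level with it; the furniture and walls round the work are solid. World frame = base frame: x ahead of the robot, y to its left, z up, the work surface at z = 0. Lengths are in m, angles in degrees, forces in N, time in s.
With the tool pointing down it reaches from about 0.4 to 0.825 m from the base axis. Payload 7 kg.
Tool frame: the origin (TCP) lies midway between the tips of the shut fingers; the grasp point (between the pads) lies 19 mm behind it; z points along the fingers, y is the line along which they close (so a half turn about z gives the same grasp; the last joint's range is limited). The gripper opens to 88 mm and grips with 3 to 60 N. Pads are 19 mm wide; open, the fingers measure 130 mm over their backs; the gripper's body (78 mm by 193 mm) begins 47 mm behind the grasp point.
Start: joints at [92.596, 20.546, 0.682, 0, -70.136, -16.507], TCP at [0.162, 0.655, 0.227] pointing down, gripper open.
Joint ranges: [-176.03, 176.03], [-82.01, 121.73], [-58.28, 71.71], [-173.87, 95.51], [-174.79, -0.11], [-173.66, 173.66]. Speed limits (degrees/s): [136.94, 136.94, 172.46, 180, 180, 180].

## Interface

Orientations are given as [roll, pitch, yaw] about the fixed x, y, z axes, in that order (R = Rz(yaw) Ry(pitch) Rx(roll)).
In Python, from plant import ctrl, viewer, close_job gives the robot as it stands. The module is installed in compiled form; this text tells all that it offers.
- The arm moves only by the tool step_arm, never from a script. Its argument "moves" is a list that holds one entry, the list of rows, each a list of 5 numbers: the shift along the world's x, y, z in cm, then the turn about the world's z in rad, then the finger opening in cm, from 0 to 8.76. In form: [[[tx, ty, tz, twist, grip], ...]]. A call has 1 to 10 rows; each row shifts and turns the commanded pose from where the row before left it; what a row does not reach is not made up. A row lasts 1/10 s, in which the tool goes at most 50 mm and 8.59 degrees, less where a joint would pass 70% of its speed; a pose out of reach is approached as far as the arm can. A call with a gripper value outside its range is refused whole. The fingers move at their own pace and stop on an object; the grip force is fixed at half the most. Time passes only in rows, so rows that do not move let the fingers close. It gives the time, the measured TCP pose, the force, the opening and the grip force at its end, in the units of the state.
- ctrl.get_obs(): the state, without advancing time (a new reading comes with each control period).
- viewer.snapshot(name): name is "scene" or "top" or "wrist"; returns (picture, depth): 480x640x3 uint8, blue, green, red; 480x640 float32, m along the optical axis (not along the pixel's ray), 0 where there is no reading.
- viewer.camera_info(name): a dict with "camera_matrix" (3x3 intrinsics, pixels), "k1" (the pictures are not rectified: a ray, as slopes to the right and down, at radius r is drawn at 1 + k1 r^2 times it, then the intrinsics apply), "eye" and "orientation" of the camera in the world. Camera axes: x right, y down, z forward; pixel columns grow to the right and rows downward; lengths in m; the calibration is good to about 2 mm. A picture is of the moment at which its call begins: read the wrist's pose just before it. camera_info takes no time and is no camera call; for the wrist camera it gives the pose at the moment of the call.
- close_job(): hands the job in; it is judged then, once.
The state is a dict: "clock": time; "joint_pos": joint angles; "qvel": joint speeds; "tau": joint torques, N m; "tool_pos": TCP position; "orientation": TCP orientation; "force": force on the tool from outside, world axes, zero at the start; "moment": the same for the moment, N m; "opening": finger opening in m; "gripper_force": force on a finger pad.
Only numpy, scipy, OpenCV 4.12 (cv2) and the standard library are available. Lean on these libraries where they do the work, as an engineer would, in place of code of your own. Each camera call takes 0.05 s, during which the arm holds its last target. There are 200 camera calls.

## Working session

There is one attempt and no reset: what is moved stays moved. The work goes in short steps, Python scripts to look and compute and a tool call to move; the robot and the scene stay as the last step left them, time stands still between calls to the robot, and variables do not carry over. Pictures are saved under pics/ and viewed, at most 10 in all, crops included, and the job is handed in when it is done.

Besides the shell and the picture viewer there is one more tool, called as name(argument=value, ...), one argument or row to a line, values as JSON. step_arm: Moves the arm, as the interface text tells. Its arguments: {"type":"object","properties":{"moves":{"type":"array","items":{"type":"array","items":{"type":"array","items":{"type":"number"}}}}},"required":["moves"]}

```bash
mkdir -p pics; cat > h.py <<'E'
import numpy as np, cv2
from scipy.spatial.transform import Rotation as R
from plant import ctrl, viewer, close_job
def snap(n):
    i=viewer.camera_info(n); p,d=viewer.snapshot(n); return p,d,i
def world(i,d,u,v,):
    """pixels (arrays) -> world points using depth"""
    K=np.array(i["camera_matrix"]); u=np.atleast_1d(u); v=np.atleast_1d(v)
    pts=np.stack([u,v],-1).astype(float).reshape(-1,1,2)
    n=cv2.undistortPoints(pts,K,np.array([i["k1"],0,0,0.]))[:,0]
    z=d[v.astype(int),u.astype(int)]
    c=np.c_[n*z[:,None],z]
    return c@rot(i).T+np.array(i["eye"])
def rot(i):
    o=np.array(i["orientation"])
    return o if o.shape==(3,3) else R.from_euler('xyz',o,degrees=True).as_matrix()
E
python3 - <<'E'
from h import *
print(ctrl.get_obs())
for n in("scene","top"):
    p,d,i=snap(n); print(n,i); cv2.imwrite(f"pics/{n}0.png",p); np.savez(f"{n}0.npz",p=p,d=d)
E
```

```text
{'clock': 0.0, 'joint_pos': array([ 9.25953938e+01,  2.05908153e+01,  6.32622452e-01, -2.03946299e-02,
       -7.01369982e+01, -1.65076528e+01]), 'qvel': array([ 0.03432536,  0.05842733,  0.07540584,  0.01027888, -0.02051776,
       -0.01409767]), 'tau': array([-1.27568356e-06, -5.82721245e+01,  2.93058693e+01,  6.99716493e+00,
        7.05792612e-03, -1.60461550e-04]), 'tool_pos': array([0.16219326, 0.6546995 , 0.22562009]), 'orientation': array([ 1.79903284e+02, -8.66860838e-03, -1.39191971e+01]), 'force': array([ 0.30877892, -0.18426378, -0.24794461]), 'moment': array([-0.03287887, -0.01238068,  0.01341333]), 'gripper_force': 0.0, 'opening': 0.08745455884553548}
scene {'camera_matrix': array([[442.81215402,   0.        , 325.43388844],
       [  0.        , 442.81215402, 238.3791488 ],
       [  0.        ,   0.        ,   1.        ]]), 'k1': 0.02760385484109025, 'eye': array([0.07549786, 0.47085877, 0.73603482]), 'orientation': array([-132.20394045,   -0.38827533, -132.49286901])}
top {'camera_matrix': array([[584.66401361,   0.        , 316.47389678],
       [  0.        , 584.66401361, 240.31464405],
       [  0.        ,   0.        ,   1.        ]]), 'k1': -0.11644496355210247, 'eye': array([0.42892018, 0.02798143, 1.35640669]), 'orientation': array([-174.55193602,   -0.18441782,  -88.25348764])}
```

View pics/scene0.png

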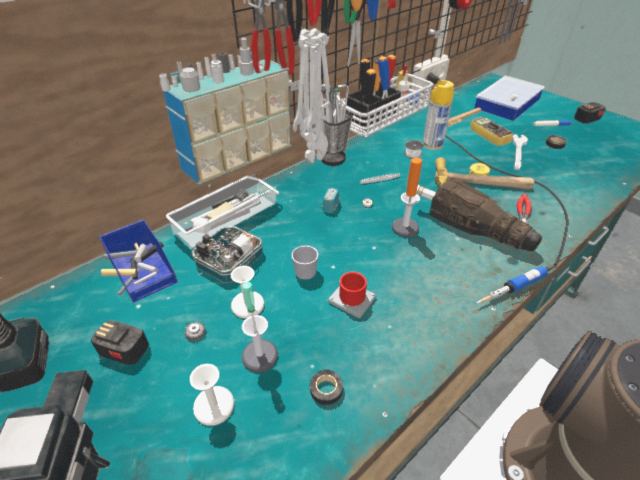

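View pics/top0.png

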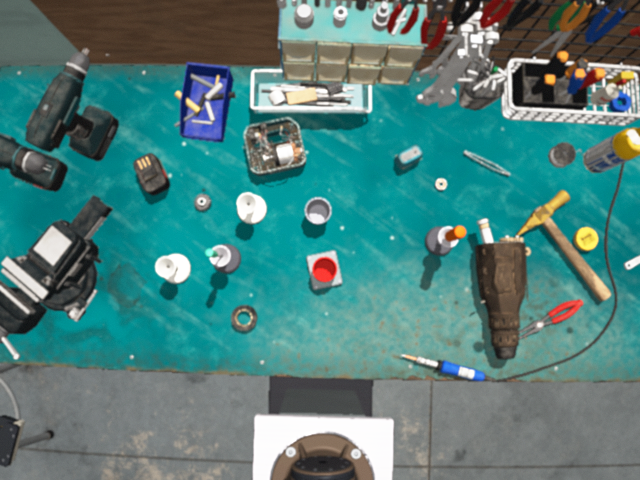

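The scene view shows the green driver at about (250,297), in a dark-footed stand at (260,355). Plain white look-alike stands are at (213,400) and (246,300). The red pot is at (352,290), the steel cup at (305,262) and the orange driver at (413,180). The dark-footed stand with the green handle and the red pot on the grey block fit the description. I'll measure them and confirm in a crop.

```bash
cat > m.py <<'E'
from h import *
for n in("scene","top"):
    z=np.load(f"{n}0.npz"); p,d=z["p"],z["d"]; i=viewer.camera_info(n)
    hsv=cv2.cvtColor(p,cv2.COLOR_BGR2HSV).astype(int)
    box=dict(scene=(225,265,275,320),top=(200,225,240,265))[n]
    u0,u1,v0,v1=box
    V,U=np.mgrid[v0:v1,u0:u1]; U=U.ravel();V=V.ravel()
    W=world(i,d,U,V); ok=d[V,U]>0
    m=ok&(W[:,2]>.11)
    print(n,"above .11",m.sum())
    for a,b in((.08,.1),(.1,.12),(.12,.14),(.14,.16),(.16,.18),(.18,.2),(.2,.22),(.22,.24),(.24,.26)):
        k=ok&(W[:,2]>a)&(W[:,2]<b)
        if k.sum(): print(a,k.sum(),W[k].mean(0).round(4),np.ptp(W[k],0).round(3),"px",U[k].mean().round(),V[k].mean().round(),"hsv",np.median(hsv[V[k],U[k]],0))
    # pot
    r=((hsv[...,0]<8)|(hsv[...,0]>172))&(hsv[...,1]>150)&(hsv[...,2]>80)
    u0,u1,v0,v1=dict(scene=(325,385,260,320),top=(300,350,245,295))[n]
    mm=np.zeros_like(r); mm[v0:v1,u0:u1]=r[v0:v1,u0:u1]; v,u=np.nonzero(mm)
    W=world(i,d,u,v); k=W[:,2]>.055
    c,rad=cv2.minEnclosingCircle(W[k][:,:2].astype(np.float32)*1000)
    print("pot",k.sum(),W[:,2].max(),c,rad)
p=np.load("scene0.npz")["p"]; q=np.load("top0.npz")["p"]
a=cv2.resize(p[255:375,200:320],(480,480),interpolation=3); b=cv2.resize(q[230:290,190:250],(300,300),interpolation=3)
o=np.zeros((480,790,3),np.uint8); o[:,:480]=a; o[:300,485:785]=b; cv2.imwrite("pics/c1.png",o)
E
python3 m.py
```

```text
scene above .11 305
0.08 180 [0.5918 0.1993 0.0918] [0.13  0.072 0.02 ] px 246.0 290.0 hsv [ 23.   5. 237.]
0.1 3 [0.5055 0.2405 0.1191] [0.001 0.003 0.002] px 253.0 319.0 hsv [  5.   8. 187.]
0.12 16 [0.5059 0.2402 0.1289] [0.004 0.004 0.016] px 252.0 315.0 hsv [ 15.   11.  184.5]
0.14 45 [0.5025 0.2425 0.1514] [0.01  0.011 0.015] px 251.0 309.0 hsv [ 76. 107. 160.]
0.16 79 [0.5016 0.2431 0.1708] [0.012 0.017 0.019] px 250.0 302.0 hsv [ 79.  94. 179.]
0.18 82 [0.5016 0.2435 0.1902] [0.011 0.016 0.019] px 248.0 294.0 hsv [ 79.  95. 179.]
0.2 80 [0.5044 0.2421 0.2051] [0.015 0.015 0.008] px 247.0 286.0 hsv [ 85.  96. 235.]
pot 156 0.7360348217335506 (291.65118408203125, 231.89833068847656) 322.21795654296875
top above .11 94
0.08 180 [0.5097 0.2397 0.0905] [0.04  0.031 0.02 ] px 218.0 256.0 hsv [165.   5. 234.]
0.1 4 [0.5067 0.2413 0.106 ] [0.008 0.017 0.015] px 216.0 256.0 hsv [ 47.   4. 166.]
0.14 8 [0.5073 0.2347 0.1471] [0.011 0.004 0.009] px 216.0 255.0 hsv [ 73.5  53.5 173. ]
0.16 12 [0.5062 0.2343 0.1727] [0.013 0.013 0.016] px 214.0 255.0 hsv [ 77. 112. 165.]
0.18 16 [0.5066 0.2353 0.1898] [0.015 0.018 0.016] px 212.0 254.0 hsv [ 79. 128. 182.]
0.2 57 [0.5078 0.2397 0.2055] [0.014 0.016 0.01 ] px 209.0 253.0 hsv [ 85. 124. 247.]
pot 91 1.3564066882606836 (471.5202331542969, 14.358926773071289) 44.72523880004883
```

View pics/c1.png

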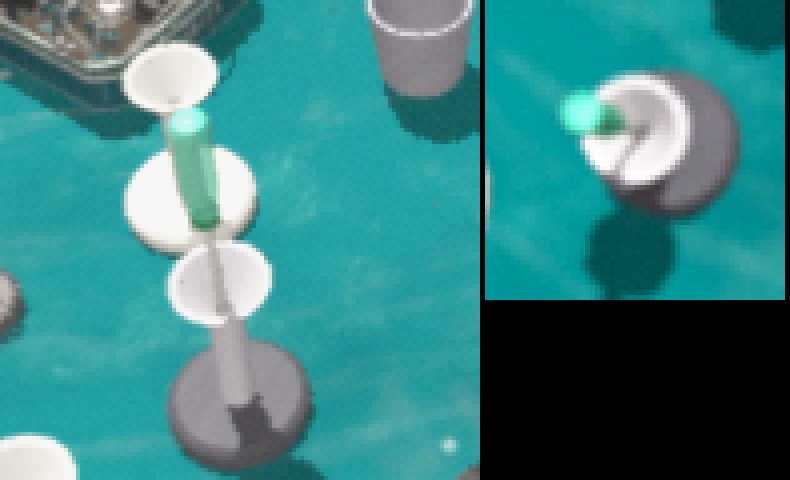

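The crop shows the green handle (top at 190,120) in the dark-footed stand. The white-footed stand behind it is empty. The handle top is at z≈0.207, and 12+195 mm gives 0.207, so this is the target. Next I'll refine the pot, the stand mouth and the handle yaw.

```bash
cat > m2.py <<'E'
from h import *
from scipy.optimize import least_squares
def fit(P):
    f=least_squares(lambda x:np.hypot(P[:,0]-x[0],P[:,1]-x[1])-x[2],[*P.mean(0)[:2],.02],loss='soft_l1',f_scale=.002)
    return f.x.round(4)
for n in("scene","top"):
    z=np.load(f"{n}0.npz"); p,d=z["p"],z["d"]; i=viewer.camera_info(n)
    V,U=np.nonzero(d>0); W=world(i,d,U,V)
    print(n,"bench z",np.median(W[(abs(W[:,0]-.45)<.03)&(abs(W[:,1]-.12)<.03)][:,2]))
    hsv=cv2.cvtColor(p,cv2.COLOR_BGR2HSV).astype(int)[V,U]
    red=((hsv[:,0]<8)|(hsv[:,0]>172))&(hsv[:,1]>150)&(hsv[:,2]>80)
    k=red&(abs(W[:,0]-.45)<.15)&(abs(W[:,1])<.15)&(W[:,2]>.054)&(W[:,2]<.07)
    print("pot",k.sum(),np.median(W[k][:,2]),fit(W[k]))
    c=np.array([.506,.241]); r=np.hypot(*(W[:,:2]-c).T)
    k=(r<.035)&(W[:,2]>.09)&(W[:,2]<.106); print("rim",k.sum(),fit(W[k]),W[k].min(0),W[k].max(0))
    k=(r<.05)&(W[:,2]>.004)&(W[:,2]<.02); print("foot",k.sum(),fit(W[k]),cv2.minEnclosingCircle((W[k][:,:2]*1000).astype(np.float32)))
    k=(r<.02)&(W[:,2]>.2); q=(W[k][:,:2]*1000).astype(np.float32); print("top",cv2.minAreaRect(q))
    # obstacles on the way, taller than .15
    k=(W[:,2]>.13)&(np.hypot(W[:,0],W[:,1])>.35)&(np.hypot(W[:,0],W[:,1])<.8)&(abs(W[:,1])<.8)&(W[:,0]<.85)
    print("tall",[(tuple(c/10.),int(m)) for c,m in zip(*np.unique((W[k][:,:2]*10).round().astype(int),axis=0,return_counts=True))if m>20][:25])
E
python3 m2.py
```

```text
scene bench z -0.00038574771041705036
pot 170 0.05825179936737346 [0.4871 0.0111 0.0255]
rim 250 [0.5071 0.238  0.0184] [0.48627434 0.2162722  0.09009097] [0.53059904 0.25954709 0.10529112]
foot 766 [0.5064 0.2385 0.0248] ((507.1375732421875, 238.5125732421875), 34.19160461425781)
top ((504.6911315917969, 240.96365356445312), (14.845890998840332, 14.930939674377441), 1.971163034439087)
tall [((np.float64(0.5), np.float64(0.2)), 293), ((np.float64(0.5), np.float64(0.5)), 904), ((np.float64(0.5), np.float64(0.6)), 3675), ((np.float64(0.6), np.float64(-0.3)), 132), ((np.float64(0.6), np.float64(-0.2)), 211), ((np.float64(0.6), np.float64(0.6)), 85)]
top bench z -0.0009701527409944344
pot 93 0.058279940508213945 [0.489  0.0085 0.0251]
rim 160 [0.5095 0.2369 0.0188] [0.48872595 0.21529676 0.09001713] [0.53066722 0.2567653  0.10131694]
foot 393 [0.5113 0.2421 0.0293] ((505.7359313964844, 241.384765625), 49.53700637817383)
top ((508.0465393066406, 239.8894805908203), (14.317068099975586, 15.656876564025879), 1.0534507036209106)
tall [((np.float64(0.1), np.float64(0.6)), 417), ((np.float64(0.2), np.float64(0.6)), 523), ((np.float64(0.3), np.float64(0.7)), 185), ((np.float64(0.4), np.float64(0.6)), 1152), ((np.float64(0.4), np.float64(0.7)), 576), ((np.float64(0.5), np.float64(0.2)), 93), ((np.float64(0.5), np.float64(0.5)), 399), ((np.float64(0.5), np.float64(0.6)), 1636), ((np.float64(0.6), np.float64(-0.3)), 139), ((np.float64(0.6), np.float64(-0.2)), 75), ((np.float64(0.6), np.float64(0.6)), 70)]
```

step_arm(
  moves=[
    [[0,0,4,0,8.76],[0,0,4,0,8.76],[0,0,4,0,8.76]],
  ],
)

```text
clock: 0.4
tool_pos: [0.1623, 0.6548, 0.3474]
orientation: [179.9, -0.0, -13.9]
force: [0.3, 0.8, -0.0]
opening: 0.0876
gripper_force: 0.0
```

step_arm(
  moves=[
    [[2.5,-3.0,0,0.027,8.76],[2.5,-3.0,0,0.027,8.76],[2.5,-3.0,0,0.027,8.76],[2.5,-3.0,0,0.027,8.76],[2.5,-3.0,0,0.027,8.76],[2.5,-3.0,0,0.027,8.76],[2.5,-3.0,0,0.027,8.76],[2.5,-3.0,0,0.027,8.76],[2.5,-3.0,0,0.027,8.76],[2.5,-3.0,0,0.027,8.76]],
  ],
)

```text
clock: 1.4
tool_pos: [0.4129, 0.3537, 0.3464]
orientation: [180.0, 0.0, 1.6]
force: [1.0, -0.5, -0.1]
opening: 0.0876
gripper_force: 0.0
```

```bash
python3 - <<'E'
from h import *
o=ctrl.get_obs(); p,d,i=snap("wrist"); print(o["tool_pos"],o["orientation"],o["joint_pos"],i)
cv2.imwrite("pics/w1.png",p); np.savez("w1.npz",p=p,d=d,R=rot(i),e=i["eye"])
E
```

```text
[0.41289472 0.35368096 0.34637426] [1.79990140e+02 1.76663028e-02 1.63435687e+00] [ 6.12334552e+01  4.87854725e+00 -4.27764459e+00 -1.03794016e-02
 -8.08612526e+01  3.04025533e+01] {'camera_matrix': array([[347.35735724,   0.        , 319.14102425],
       [  0.        , 347.35735724, 236.52783947],
       [  0.        ,   0.        ,   1.        ]]), 'k1': -0.0005545432078372907, 'eye': array([0.49690569, 0.35629511, 0.5053374 ]), 'orientation': array([ 1.62118770e+02, -6.84097158e-03, -8.83398702e+01])}
```

View pics/w1.png

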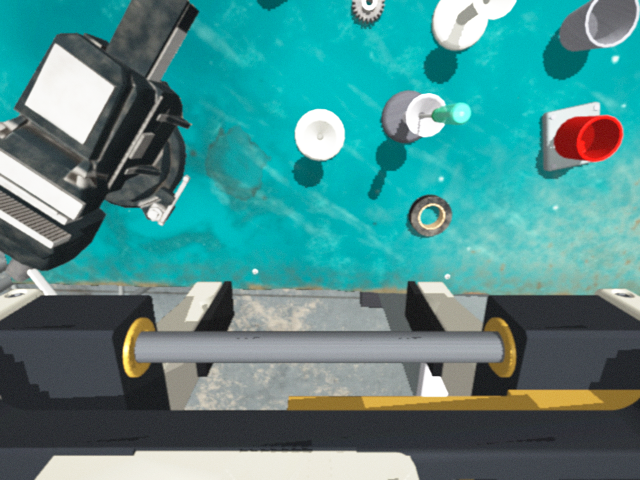

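The wrist view shows the green driver's handle top at (460,112), its dark foot at (408,117), the red pot at (600,138) and an empty white stand at (320,135). I'll move in front of the driver and measure close up.

step_arm(
  moves=[
    [[0,-4,0,0,8.76],[0,-4,0,0,8.76],[0,-3.4,0,0,8.76],[0,0,0,0,8.76],[0,0,0,0,8.76]],
  ],
)

```text
clock: 1.95
tool_pos: [0.4123, 0.2406, 0.3468]
orientation: [-180.0, -0.0, 1.5]
force: [0.8, -0.2, 0.3]
opening: 0.0877
gripper_force: 0.0
```

```bash
cat > m3.py <<'E'
from h import *
import sys
from m2fit import fit
o=ctrl.get_obs(); p,d,i=snap("wrist"); print(o["tool_pos"],o["orientation"])
cv2.imwrite(f"pics/{sys.argv[1]}.png",p)
V,U=np.nonzero(d>0); W=world(i,d,U,V)
hsv=cv2.cvtColor(p,cv2.COLOR_BGR2HSV).astype(int)[V,U]
r=np.hypot(*(W[:,:2]-[.507,.24]).T)
k=(r<.03)&(W[:,2]>.201)&(W[:,2]<.22); q=(W[k][:,:2]*1000).astype(np.float32)
print("top",k.sum(),np.median(W[k][:,2]),cv2.minAreaRect(q),q.mean(0), "px",U[k].mean(),V[k].mean())
g=(hsv[:,0]>65)&(hsv[:,0]<88)
for a in np.arange(.11,.21,.01):
    k=(r<.03)&(W[:,2]>a)&(W[:,2]<a+.01)
    if k.sum(): print(a.round(2),k.sum(),W[k].mean(0).round(4),W[k].min(0).round(4),W[k].max(0).round(4))
k=(r<.035)&(W[:,2]>.093)&(W[:,2]<.106); print("rim",k.sum(),fit(W[k]),W[k].min(0),W[k].max(0))
k=(r<.05)&(W[:,2]>.004)&(W[:,2]<.025); print("foot",k.sum(),np.median(W[k][:,2]),cv2.minEnclosingCircle((W[k][:,:2]*1000).astype(np.float32)))
red=((hsv[:,0]<8)|(hsv[:,0]>172))&(hsv[:,1]>150)&(hsv[:,2]>80)
k=red&(np.hypot(W[:,0]-.488,W[:,1]-.01)<.05)&(W[:,2]>.054)&(W[:,2]<.07)
if k.sum()>20: print("pot",k.sum(),np.median(W[k][:,2]),fit(W[k]),W[k].min(0),W[k].max(0))
E
(echo "from h import *"; sed -n 2,5p m2.py) > m2fit.py; python3 m3.py w2
```

```text
[0.41227843 0.24057849 0.34680886] [-1.79957925e+02 -2.13258858e-02  1.48439591e+00]
top 361 0.20739298640088633 ((508.7845458984375, 241.0326690673828), (16.1356258392334, 16.356779098510742), 1.263088345527649) [508.6245  241.25032] px 321.7728531855956 108.58725761772853
0.16 1 [0.5014 0.2369 0.1673] [0.5014 0.2369 0.1673] [0.5014 0.2369 0.1673]
0.2 360 [0.5086 0.2412 0.2071] [0.5007 0.2328 0.2027] [0.5168 0.2493 0.2098]
rim 725 [0.5101 0.2378 0.019 ] [0.48843534 0.21593898 0.09302717] [0.53226566 0.25915322 0.10103563]
foot 721 0.011834710736237486 ((513.5151977539062, 232.2595672607422), 39.77203369140625)
pot 574 0.06001302306521972 [0.4903 0.0109 0.0256] [ 0.46340032 -0.01699067  0.05401457] [0.51707525 0.03799258 0.0632285 ]
```

View pics/w2.png

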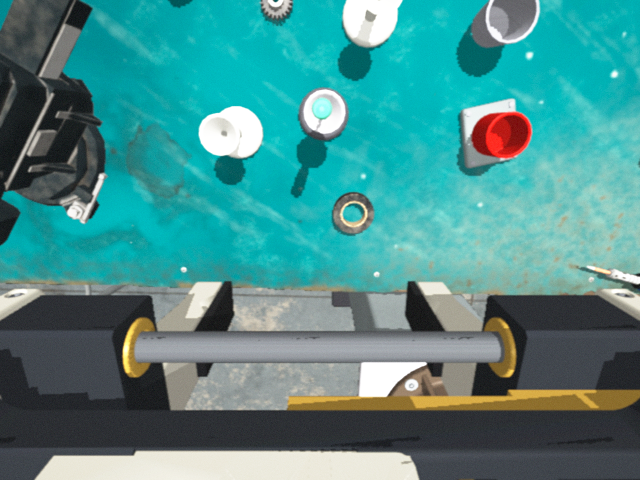

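The driver's handle top is at pixel (322,108), over its stand mouth at (323,115), and the pot is at (500,135). The handle top measures (0.5087, 0.241, 0.207) with yaw about 1.3° and sides of 16 mm. The mouth is at (0.510, 0.238) and the pot at (0.490, 0.011). All of these match the given sizes, so I'll move over the handle and go down.

step_arm(
  moves=[
    [[3,0,0,0,8.76],[3,0,0,0,8.76],[3.6,0,0,0,8.76],[0,0,-3,0,8.76],[0,0,-3,0,8.76],[0,0,-3,0,8.76],[0,0,-3,0,8.76],[0,0,-2,0,8.76],[0,0,0,0,8.76],[0,0,0,0,8.76]],
  ],
)

```text
clock: 3.0
tool_pos: [0.5086, 0.242, 0.2066]
orientation: [179.9, 0.0, 1.6]
force: [-0.3, 0.1, 0.1]
opening: 0.0877
gripper_force: 0.0
```

```bash
python3 m3.py w3
```

```text
[0.50856989 0.24195365 0.20659717] [1.79943626e+02 1.97606140e-02 1.61764360e+00]
top 804 0.20726127556828458 ((509.39202880859375, 241.70152282714844), (15.627422332763672, 16.640178680419922), 30.67561149597168) [510.50104 241.40291] px 320.6330845771144 294.44278606965173
0.11 20 [0.511  0.2399 0.1152] [0.5101 0.2383 0.1101] [0.5115 0.2414 0.1197]
0.12 22 [0.511  0.2399 0.1251] [0.5104 0.2385 0.12  ] [0.5115 0.2415 0.13  ]
0.13 3 [0.5109 0.2398 0.1303] [0.5104 0.2386 0.1301] [0.5112 0.2408 0.1305]
0.14 57 [0.5142 0.2405 0.1478] [0.5093 0.2342 0.1446] [0.516  0.2469 0.15  ]
0.15 73 [0.5143 0.2407 0.1535] [0.5105 0.2343 0.1501] [0.5161 0.2473 0.1599]
0.16 118 [0.5149 0.2406 0.1659] [0.5088 0.2321 0.16  ] [0.5173 0.249  0.1699]
0.17 178 [0.515  0.2408 0.1751] [0.5092 0.2324 0.1701] [0.5173 0.2492 0.18  ]
0.18 200 [0.5149 0.241  0.1852] [0.5088 0.2325 0.1801] [0.5174 0.2492 0.19  ]
0.19 229 [0.5148 0.2411 0.1951] [0.5088 0.2328 0.1901] [0.5171 0.2494 0.2   ]
0.2 827 [0.5106 0.2414 0.2066] [0.5014 0.2328 0.2   ] [0.5176 0.2495 0.2094]
rim 1101 [0.5103 0.2377 0.0188] [0.48897076 0.21548449 0.09301446] [0.53201827 0.25998104 0.10599679]
foot 1943 0.012486412530738344 ((510.7348937988281, 237.82493591308594), 33.743919372558594)
pot 1158 0.0597178983653156 [0.4908 0.0111 0.0257] [ 0.46260742 -0.01698169  0.05401672] [0.51809803 0.03833778 0.06247824]
```

step_arm(
  moves=[
    [[0.05,-0.1,-2,0,8.76],[0,0,-1.5,0,8.76],[0,0,-1,0,8.76],[0,0,0,0,8.76],[0,0,0,0,4],[0,0,0,0,1],[0,0,0,0,1],[0,0,0,0,1],[0,0,0,0,1],[0,0,0,0,1]],
  ],
)

```text
clock: 4.05
tool_pos: [0.5088, 0.2402, 0.1617]
orientation: [-180.0, -0.0, 1.6]
force: [0.2, -0.1, 0.3]
opening: 0.0452
gripper_force: 0.0
```

step_arm(
  moves=[
    [[0,0,0,0,1],[0,0,0,0,1],[0,0,0,0,1],[0,0,0,0,1],[0,0,0,0,1],[0,0,0,0,1],[0,0,0,0,1]],
  ],
)

```text
clock: 4.75
tool_pos: [0.5087, 0.2401, 0.1615]
orientation: [180.0, 0.0, 1.6]
force: [0.5, -0.8, 0.8]
opening: 0.0186
gripper_force: 30.0
```

step_arm(
  moves=[
    [[0,0,0,0,1],[0,0,0,0,1],[0,0,1,0,1],[0,0,1.5,0,1],[0,0,2,0,1],[0,0,2,0,1],[0,0,2,0,1],[0,0,2,0,1],[0,0,2,0,1],[0,0,0,0,1]],
  ],
)

```text
clock: 5.75
tool_pos: [0.51, 0.2411, 0.2905]
orientation: [-179.8, -0.3, 1.6]
force: [-0.1, 0.5, -0.9]
opening: 0.0187
gripper_force: 30.0
```

```bash
cat > m4.py <<'E'
from h import *
import sys
o=ctrl.get_obs(); t=o["tool_pos"]; p,d,i=snap("wrist"); print(t,o["orientation"],o["opening"],o["gripper_force"],o["force"])
cv2.imwrite(f"pics/{sys.argv[1]}.png",p)
V,U=np.nonzero(d>0); W=world(i,d,U,V); D=W-t
r=np.hypot(D[:,0],D[:,1])
for a in np.arange(-.16,.06,.01):
    k=(r<.03)&(D[:,2]>a)&(D[:,2]<a+.01)&(W[:,2]>.102)
    if k.sum(): print(a.round(2),k.sum(),W[k].mean(0).round(4),"rel",D[k].mean(0).round(4),D[k].min(0).round(4),D[k].max(0).round(4))
E
python3 m4.py w4; python3 - <<'E'
import cv2
p=cv2.imread("pics/w4.png"); cv2.imwrite("pics/w4c.png",cv2.resize(p[200:440,200:440],(600,600)))
E
```

```text
[0.51001138 0.24105037 0.29046811] [-179.80903223   -0.27476613    1.58177622] 0.01873897954425375 29.990456700325012 [-0.10370775  0.48185941 -0.91498372]
-0.15 13 [0.5124 0.2404 0.146 ] rel [ 0.0024 -0.0007 -0.1445] [ 0.0011 -0.0028 -0.1493] [ 0.0034  0.0018 -0.14  ]
-0.14 14 [0.513  0.2411 0.1557] rel [ 0.003   0.     -0.1348] [ 0.0015 -0.0018 -0.1398] [ 0.0039  0.0017 -0.131 ]
-0.13 16 [0.5129 0.2409 0.1651] rel [ 0.0029 -0.0002 -0.1253] [ 0.002  -0.0018 -0.1299] [ 0.0035  0.0016 -0.1205]
-0.12 18 [0.5129 0.241  0.1751] rel [ 2.800e-03 -1.000e-04 -1.153e-01] [ 0.0017 -0.0017 -0.12  ] [ 0.0034  0.0016 -0.1113]
-0.11 19 [0.5127 0.241  0.1855] rel [ 0.0027 -0.     -0.105 ] [ 0.0018 -0.0017 -0.1096] [ 0.0033  0.0015 -0.1001]
-0.1 20 [0.5127 0.2409 0.1956] rel [ 0.0027 -0.0002 -0.0948] [ 0.0019 -0.0017 -0.0994] [ 0.0037  0.0014 -0.0901]
-0.09 25 [0.5124 0.2406 0.2054] rel [ 0.0024 -0.0004 -0.085 ] [ 0.0005 -0.0024 -0.0899] [ 0.0032  0.0014 -0.08  ]
-0.08 27 [0.5124 0.2406 0.2157] rel [ 0.0024 -0.0004 -0.0748] [ 0.0014 -0.0023 -0.0799] [ 0.0032  0.0013 -0.07  ]
-0.07 32 [0.5123 0.2405 
[... 734 characters left out ...]
0.0067 -0.01  ] [ 0.0074  0.0069 -0.    ]
0.0 700 [0.5178 0.241  0.2967] rel [ 0.0078 -0.      0.0063] [-0.009  -0.0251  0.    ] [0.0126 0.0253 0.01  ]
0.01 1150 [0.5186 0.2411 0.3057] rel [0.0086 0.0001 0.0152] [-0.0092 -0.025   0.01  ] [0.0128 0.0254 0.02  ]
0.02 1047 [0.5178 0.2411 0.315 ] rel [0.0078 0.0001 0.0246] [-0.0031 -0.0202  0.02  ] [0.0127 0.0208 0.03  ]
0.03 1036 [0.5187 0.2413 0.3254] rel [0.0087 0.0002 0.0349] [ 0.0008 -0.0187  0.03  ] [0.0126 0.0192 0.04  ]
0.04 882 [0.511  0.2409 0.3355] rel [ 0.001  -0.0002  0.0451] [-0.0112 -0.0167  0.04  ] [0.0123 0.017  0.0498]
0.05 210 [0.507  0.2411 0.346 ] rel [-0.003   0.      0.0555] [-0.012  -0.0138  0.0501] [0.0059 0.0133 0.06  ]
```

View pics/w4c.png

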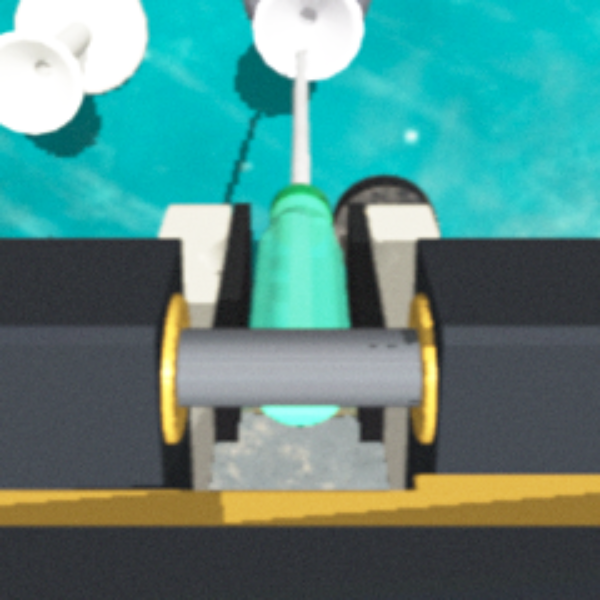

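The driver is held at 30 N, with the shaft vertical to within about 0.5° and its tip about 150 mm below the TCP. Next is the move over the pot.

step_arm(
  moves=[
    [[-0.1,-1.5,0,0,1],[-0.2,-2.5,0,0,1],[-0.3,-3,0,0,1],[-0.3,-3,0,0,1],[-0.3,-3,0,0,1],[-0.3,-3,0,0,1],[-0.2,-3,0,0,1],[-0.2,-2.5,0,0,1],[-0.1,-1.5,0,0,1],[0,0,0,0,1]],
  ],
)

```text
clock: 6.8
tool_pos: [0.4881, 0.0084, 0.2862]
orientation: [180.0, 0.0, 1.4]
force: [0.8, 0.2, -0.3]
opening: 0.0186
gripper_force: 30.0
```

```bash
cat > m5.py <<'E'
from h import *
from m2fit import fit
o=ctrl.get_obs(); t=o["tool_pos"]; p,d,i=snap("wrist"); print(t,o["orientation"],o["opening"],o["gripper_force"],o["force"])
V,U=np.nonzero(d>0); W=world(i,d,U,V); D=W-t; r=np.hypot(D[:,0],D[:,1])
for a in np.arange(-.16,-.03,.02):
    k=(r<.015)&(D[:,2]>a)&(D[:,2]<a+.02)&(W[:,2]>.102)
    if k.sum(): print(a.round(2),k.sum(),W[k].mean(0).round(4),W[k].min(0).round(4))
hsv=cv2.cvtColor(p,cv2.COLOR_BGR2HSV).astype(int)[V,U]
red=((hsv[:,0]<8)|(hsv[:,0]>172))&(hsv[:,1]>150)&(hsv[:,2]>80)
k=red&(np.hypot(W[:,0]-.488,W[:,1]-.01)<.05)&(W[:,2]>.054)&(W[:,2]<.07)
print("pot",k.sum(),np.median(W[k][:,2]),fit(W[k]),W[k].min(0),W[k].max(0))
E
python3 m5.py
```

```text
[0.48810003 0.00842149 0.28617402] [1.79988960e+02 4.53868085e-02 1.43628409e+00] 0.01864145154794379 29.99016098678112 [ 0.81467268  0.20953842 -0.26873382]
-0.16 12 [0.4897 0.0072 0.1412] [0.4885 0.005  0.1361]
-0.14 32 [0.4903 0.0079 0.1566] [0.4891 0.0061 0.1468]
-0.12 37 [0.4903 0.0079 0.1768] [0.4893 0.0062 0.167 ]
-0.1 42 [0.4901 0.0079 0.1969] [0.4883 0.0058 0.1862]
-0.08 58 [0.4899 0.0077 0.2166] [0.4885 0.0058 0.2067]
-0.06 81 [0.4897 0.008  0.237 ] [0.4884 0.006  0.2262]
-0.04 54 [0.4898 0.008  0.2529] [0.4886 0.0062 0.2463]
pot 510 0.06039091024791052 [0.4909 0.0098 0.0254] [ 0.46300357 -0.01620024  0.0540421 ] [0.51786944 0.03698699 0.0625262 ]
```

step_arm(
  moves=[
    [[0.2,0.2,-1,0,1],[0,0,-2,0,1],[0,0,-2,0,1],[0,0,-2,0,1],[0,0,-2,0,1],[0,0,-1.2,0,1],[0,0,-0.6,0,1],[0,0,0,0,1],[0,0,0,0,1],[0,0,0,0,1]],
  ],
)

```text
clock: 7.85
tool_pos: [0.4914, 0.0124, 0.1794]
orientation: [-180.0, -0.1, 1.6]
force: [-0.9, 0.1, 0.2]
opening: 0.0192
gripper_force: 30.0
```

step_arm(
  moves=[
    [[0,0,0,0,1],[0,0,0,0,1],[0,0,0,0,1],[0,0,0,0,1],[0,0,0,0,1],[0,0,0,0,1],[0,0,0,0,1],[0,0,0,0,1],[0,0,0,0,1]],
  ],
)

```text
clock: 8.75
tool_pos: [0.4908, 0.0122, 0.1786]
orientation: [180.0, -0.0, 1.6]
force: [-0.5, -0.3, -0.3]
opening: 0.0193
gripper_force: 30.0
```

The tip has been about 31 mm below the rim for roughly 1.2 s, with no contact force. Now I'll lift it and return.

step_arm(
  moves=[
    [[0,0,1,0,1],[0,0,2,0,1],[0,0,2,0,1],[0,0,2,0,1],[0,0,2,0,1],[0,0,1.5,0,1],[0,0,0.7,0,1],[0,0,0,0,1]],
  ],
)

```text
clock: 9.55
tool_pos: [0.4912, 0.0123, 0.2918]
orientation: [-180.0, -0.1, 1.6]
force: [0.0, -0.1, -1.7]
opening: 0.0187
gripper_force: 30.0
```

step_arm(
  moves=[
    [[0.1,1.5,0,0,1],[0.2,2.5,0,0,1],[0.3,3,0,0,1],[0.3,3,0,0,1],[0.3,3,0,0,1],[0.3,3,0,0,1],[0.2,3,0,0,1],[0.1,2.2,0,0,1],[0.1,1.4,0,0,1],[0,0,0,0,1]],
  ],
)

```text
clock: 10.55
tool_pos: [0.5096, 0.2396, 0.2897]
orientation: [180.0, 0.1, 1.6]
force: [-0.2, 0.3, -0.5]
opening: 0.0193
gripper_force: 30.0
```

step_arm(
  moves=[
    [[0,0,0,0,1],[0,0,0,0,1]],
  ],
)

```text
clock: 10.75
tool_pos: [0.5097, 0.2374, 0.2906]
orientation: [180.0, 0.0, 1.5]
force: [0.3, -0.0, -0.3]
opening: 0.0192
gripper_force: 30.0
```

```bash
cat > m6.py <<'E'
from h import *
from m2fit import fit
o=ctrl.get_obs(); t=o["tool_pos"]; p,d,i=snap("wrist"); print(t,o["orientation"],o["opening"],o["gripper_force"],o["force"])
V,U=np.nonzero(d>0); W=world(i,d,U,V); D=W-t; r=np.hypot(D[:,0],D[:,1])
for a in np.arange(-.16,-.03,.02):
    k=(r<.015)&(D[:,2]>a)&(D[:,2]<a+.02)&(W[:,2]>.104)
    if k.sum(): print(a.round(2),k.sum(),W[k].mean(0).round(4),W[k].min(0).round(4))
r=np.hypot(*(W[:,:2]-[.51,.238]).T)
k=(r<.035)&(W[:,2]>.093)&(W[:,2]<.103); print("rim",k.sum(),fit(W[k]),W[k].min(0),W[k].max(0))
k=(r<.05)&(W[:,2]>.009)&(W[:,2]<.016); print("foot",k.sum(),cv2.minEnclosingCircle((W[k][:,:2]*1000).astype(np.float32)))
E
python3 m6.py
```

```text
[0.50971587 0.23743817 0.29059057] [1.79991241e+02 5.55790245e-03 1.52622334e+00] 0.01915417387021663 29.990364387631416 [ 0.32394924 -0.03953446 -0.31852844]
-0.16 12 [0.5115 0.2362 0.1459] [0.5103 0.2341 0.1412]
-0.14 33 [0.512  0.2368 0.1613] [0.5107 0.2351 0.151 ]
-0.12 35 [0.512  0.2369 0.1815] [0.5111 0.2352 0.1716]
-0.1 44 [0.5118 0.2368 0.2016] [0.5096 0.2347 0.1913]
-0.08 58 [0.5116 0.2367 0.2212] [0.5103 0.2348 0.2108]
-0.06 77 [0.5114 0.237  0.2412] [0.51   0.235  0.2313]
-0.04 57 [0.5114 0.2371 0.257 ] [0.5103 0.2352 0.2513]
rim 733 [0.5102 0.2377 0.019 ] [0.48778311 0.21580944 0.09300901] [0.53232659 0.2594967  0.10024913]
foot 1116 ((510.62493896484375, 237.61192321777344), 33.50117492675781)
```

step_arm(
  moves=[
    [[0.05,0.1,-1,0,1],[0,0,-1.5,0,1],[0,0,-1.5,0,1],[0,0,-1,0,1],[0,0,-1,0,1],[0,0,-0.5,0,1],[0,0,-0.5,0,1],[0,0,-0.5,0,1],[0,0,0,0,1]],
  ],
)

```text
clock: 11.7
tool_pos: [0.5101, 0.2391, 0.215]
orientation: [180.0, 0.0, 1.6]
force: [0.1, 0.0, -0.5]
opening: 0.0187
gripper_force: 30.0
```

No force, and the tip is already inside the bore, so I'll carry on down.

step_arm(
  moves=[
    [[0,0,-1,0,1],[0,0,-1,0,1],[0,0,-1,0,1],[0,0,-0.8,0,1],[0,0,-0.6,0,1],[0,0,-0.4,0,1],[0,0,0,0,1]],
  ],
)

```text
clock: 12.4
tool_pos: [0.5101, 0.2391, 0.1669]
orientation: [180.0, 0.0, 1.6]
force: [-0.0, -1.1, -1.4]
opening: 0.0191
gripper_force: 30.0
```

step_arm(
  moves=[
    [[0,0,-0.2,0,1],[0,0,-0.2,0,1],[0,0,0,0,1],[0,0,0,0,1]],
  ],
)

```text
clock: 12.8
tool_pos: [0.5103, 0.2392, 0.1636]
orientation: [-180.0, -0.0, 1.6]
force: [0.0, 0.1, -0.9]
opening: 0.0188
gripper_force: 30.0
```

step_arm(
  moves=[
    [[0,0,-0.1,0,1],[0,0,0,0,1],[0,0,0,0,2.2],[0,0,0,0,2.6],[0,0,0,0,3],[0,0,0,0,5],[0,0,0,0,7],[0,0,0,0,7],[0,0,0,0,7],[0,0,0,0,7]],
  ],
)

```text
clock: 13.8
tool_pos: [0.5103, 0.2392, 0.1626]
orientation: [180.0, -0.0, 1.6]
force: [0.0, -0.2, -0.0]
opening: 0.0644
gripper_force: 0.0
```

step_arm(
  moves=[
    [[0,0,0,0,7],[0,0,0,0,7],[0,0,0,0,7],[0,0,0,0,7]],
  ],
)

```text
clock: 14.2
tool_pos: [0.5103, 0.2392, 0.1626]
orientation: [180.0, 0.0, 1.6]
force: [0.1, 0.6, 0.7]
opening: 0.0702
gripper_force: 0.0
```

step_arm(
  moves=[
    [[0,0,1,0,7],[0,0,2,0,7],[0,0,3,0,7],[0,0,3,0,7],[0,0,3,0,7],[0,0,3,0,7],[-2,0,2,0,7],[-3,0,0,0,7],[-3,0,0,0,7],[0,0,0,0,7]],
  ],
)

```text
clock: 15.2
tool_pos: [0.4281, 0.2388, 0.3344]
orientation: [-179.9, -0.1, 1.6]
force: [-0.3, 0.2, -0.0]
opening: 0.07
gripper_force: 0.0
```

```bash
python3 m3.py w9; python3 - <<'E'
from h import *
p,_,_=snap("scene"); w=cv2.imread("pics/w9.png")
o=np.hstack([cv2.resize(p[230:390,180:400],(440,320)),cv2.resize(w[40:200,230:390],(320,320))]); cv2.imwrite("pics/fin.png",o)
E
```

```text
[0.42806664 0.23875814 0.33444707] [-1.79859326e+02 -8.47018189e-02  1.63519922e+00]
top 365 0.2073163071941309 ((506.923583984375, 240.84446716308594), (16.086942672729492, 16.015544891357422), 1.597090721130371) [507.07983 240.81175] px 320.06849315068496 131.44383561643835
0.18 1 [0.5145 0.2361 0.1876] [0.5145 0.2361 0.1876] [0.5145 0.2361 0.1876]
0.19 1 [0.5129 0.2345 0.1963] [0.5129 0.2345 0.1963] [0.5129 0.2345 0.1963]
0.2 366 [0.5071 0.2408 0.207 ] [0.4989 0.2328 0.2007] [0.515  0.2489 0.2094]
rim 726 [0.5098 0.2379 0.0191] [0.48780289 0.21586882 0.09305137] [0.53232182 0.25949259 0.10114901]
foot 724 0.011702477857463145 ((512.8140258789062, 233.88966369628906), 38.22153854370117)
pot 601 0.05995914886801468 [0.4904 0.011  0.0256] [ 0.46321514 -0.01712066  0.0540457 ] [0.51660584 0.03828139 0.06317218]
```

View pics/fin.png

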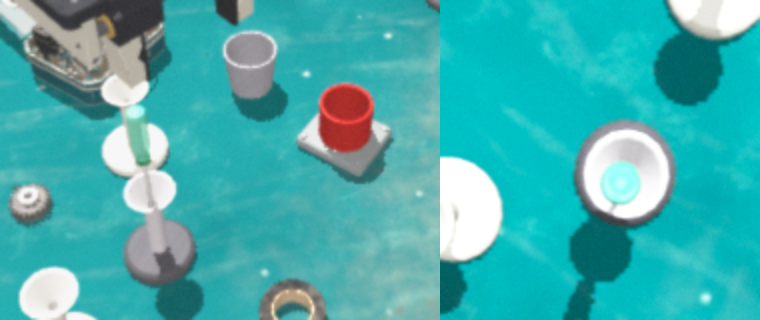

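The final picture shows the green driver upright in its dark-footed stand (handle at 137,130 in the left crop). Its top is at z=0.207, as it was at the start, and the gripper is clear of everything.

```bash
python3 -c "
from plant import close_job; print(close_job())"
```

```text
the job is handed in; nothing more can be done
None
```

The green screwdriver's tip was held about 31 mm below the red pot's rim for roughly 1.2 s; the driver is now back in its own stand, upright and released, and I handed the job in after about 15 s of the 56 s limit.

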